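# Open the dial padlock on the reagent lock box and show it

### The job

Take the dial padlock off the hasp of the grey reagent lock box: turn its dial, feeling the clicks, until the long white line stands at the mark beside the shackle, pull the lock away from the staple so that the shackle comes fully open, and work the open shackle out of the staple. Then present the lock: hold it up still, level and dial upwards, at least a hand's breadth (10 cm) above the box, gripped by its case with the fingers off the dial and the shackle so that both can be seen, and finish while holding it like this. Leave the other things on the box and the bench standing where they are.

Things in the scene. Friction and masses are not known exactly. Their poses are not given: they have to be found in the camera images.
- box: grey steel lock box, fixed, 260 (x) x 340 (y) x 90 mm high; origin at the centre of its underside. Its flat top is a front deck (box x below 0) and a lid (x above 0). A flat steel hasp strap, 28 mm wide, comes from the lid along box -x over the staple; it lies in a recess, level with the top.
- staple (a point): centre of the staple's eye, 12 mm above the box's top (box x -25, y 20 mm); axes as the box. A fixed upright hoop of 5 mm steel rod in the box's x-z plane: uprights centred 9 mm either side in x (13 mm free between), top 25.5 mm above the box's top. The padlock's short leg passes through it along y.
- lock: loose padlock, 0.3 to 0.45 kg, lying on the deck, dial up; origin at the centre of its case's underside. Case 52 (x) x 56 (y) x 24 mm high, steel. Shackle leaves its +y face: 7 mm rod at height 12 mm, legs at x -15 (long, captive) and +15 (short, through the staple). Start: axes as the box within 0.04 rad, staple at lock y 38 to 50 mm. Dark index mark on the top at y 24.5.
- dial: dial on the lock's top, turning about the upright axis through the lock's origin; its origin is 24 mm above the lock's underside. Black skirt 41 mm across, 3.5 mm high, and on it a fluted round knob 28 mm across, top 19.5 mm above this origin. One long white line runs from its centre along its +y; short white ticks every 30 degrees.
- dial_grip (a point): point on the dial's axis, 12 mm above the skirt's underside (36 mm above the lock's underside), at mid height of the knob
- dial_turn (a joint): angle of the dial's long line from the index mark, rad, positive counter-clockwise seen from above. Turns endlessly, clicks every 0.524 (up to about 0.1 N m), settles into the nearest click when let go. Starts at 0.8 to 2.6: turn it clockwise to 0. Only there (within about 0.1), or a full turn from there, can the shackle be drawn.
- shackle_pull (a joint): how far the shackle is drawn out of the case along lock +y, m: 0 shut, 0.020 fully open, at a stop; 2.5 N of friction keeps it where it is. To draw it, pull the case along lock -y: the staple slides up to the bow (staple at lock y 58 to 60 mm when shut) and then holds the shackle back.
- shackle: shackle of the lock; its frame is the lock's, shifted along lock y by shackle_pull. Bow's inner apex at its y 61.5 mm, tip of the short leg at its y 22. Fully open, a 14 mm gap lies between tip (lock y 42) and case (lock y 28): with the staple in it (at lock y 35) the lock lifts straight up off the staple.
- tube_rack: bystander: white rack of purple-capped tubes on the lid, 56 x 112 x 62 mm; origin under its centre
- slide_box: bystander: flat slide box on the lid, 57 x 87 x 32 mm; origin under its centre
- dropper_small: bystander: white dropper bottle on the front deck, 26 mm across, 58 mm high; origin under its centre
- dropper_large: bystander: white dropper bottle on the bench, 36 mm across, 85 mm high; origin under its centre
- steel_cup: bystander: steel cup on the bench, 66 mm across, 65 mm high; origin under its centre
- timer: bystander: flat timer on the bench, 60 x 60 x 18 mm; origin under its centre
- pipette: bystander: pipette lying on the bench, 260 mm long, 24 mm high; origin under its middle
Things that resemble listed ones, but are neither listed nor needed, are in the scene too. What is shaped like the lock but orange or yellow is not meant.

How it is judged:
On the way, in this order (a step that is already met when the one before it is completed fails the run):
1. the dial's line stands at the index, the shackle still shut (value of joint shackle_pull below 0.005 m and (value of joint dial_turn between -0.2 and 0.2 rad or value of joint dial_turn between 6.083 and 6.483 rad or value of joint dial_turn between -6.483 and -6.083 rad)), for 0.1 s.
2. the shackle is pulled open (value of joint shackle_pull above 0.016 m), for 0.1 s.
3. the lock is lifted off the staple (z of lock in the frame of box above 0.13 m and contact force between lock and box below 0.1 N), for 0.1 s.
At the end, for the whole second after the job is handed in: The lock is held still (under 0.03 m/s) in the fingers by its case (grip on it over 2 N, fingers not on dial or shackle), its underside at least 95 mm above the box's top, dial up within 15 degrees of level, shackle drawn out at least 14 mm of its 20, lock clear of the box (z of lock in the frame of box above 0.185 m and angle between lock's own z axis and vertical below 0.26 rad and value of joint shackle_pull above 0.014 m and contact force between the fingers and lock above 2 N and contact force between the fingers and dial below 0.5 N and contact force between the fingers and shackle below 0.5 N and contact force between lock and box below 0.1 N and linear speed of lock below 0.03 m/s); the arm keeps its last pose, push and grip.
It fails at once if a bystander is pushed more than 3 cm (distance of any of tube_rack, slide_box, dropper_small, dropper_large, steel_cup, timer, pipette from where it was at the start of the episode above 0.03 m).
It fails at once if a bottle or the cup is knocked over (angle between any of dropper_small, dropper_large, steel_cup's own z axis and vertical above 0.7 rad).
It also fails if it takes over 61 s, if anything falls off the work surface, if the arm or the gripper's body presses on something with over 40 N, if the wrist force passes 120 N, or if a joint passes its speed limit or range.

### The arm

A 6-joint arm with a two-finger parallel gripper is mounted at the origin on the work surface. World frame = base frame: x ahead of the robot, y to its left, z up, the work surface at z = 0. Lengths are in m, angles in rad, forces in N, time in s.
With the tool pointing down it reaches from about 0.425 to 0.95 m from the base axis. Payload 3.5 kg.
Tool frame: the origin (TCP) lies midway between the tips of the shut fingers; the grasp point (between the pads) lies 19 mm behind it; z points along the fingers, y is the line along which they close (so a half turn about z gives the same grasp; the last joint's range is limited). The gripper opens to 85 mm and grips with 20 to 120 N. Pads are 22 mm wide; open, the fingers measure 114 mm over their backs; the gripper's body (76 mm by 85 mm) begins 54 mm behind the grasp point. The pads swing forward as they close: fully open they stand 13 mm farther back than shut.
Start: joints at [-1.263, 0.286, 1.577, -0, 1.279, -0.15], TCP at [0.298, -0.605, 0.231] pointing down, gripper open.
Joint ranges: [-2.77, 2.77], [-0.9, 2.22], [0.21, 2.48], [-1.53, 4.67], [0.24, 2.81], [-2.84, 2.84]. Speed limits (rad/s): [2.79, 2.79, 3.14, 3.14, 3.14, 3.14].

### API

Orientations are given as a unit quaternion [x, y, z, w].
In Python, from plant import ctrl gives the robot as it stands.
- The arm moves only by the tool send_rows, never from a script. Its argument "series" is a list that holds one entry, the list of rows, each a list of 7 numbers: the shift along the tool's x, y, z in cm, then the turn, a rotation vector about the tool's x, y, z in rad, then the opening, from -1 (shut) to 1 (fully open). In form: [[[x, y, z, rx, ry, rz, jaw], ...]]. A call has 1 to 10 rows; each row shifts and turns the commanded pose from where the row before left it, along the tool's axes as they then stand; what a row does not reach is not made up. A row lasts 1/8 s, in which the tool goes at most 62.5 mm and 10.7 degrees, less where a joint would pass 70% of its speed; a pose out of reach is approached as far as the arm can. A call is refused whole if a number of a shift passes 6.25 or a number of a turn 0.188, either way. A call with a gripper value outside its range is refused whole. The fingers move at their own pace and stop on an object; "force" is the grip in N (left out, the last holds). Time passes only in rows, so rows that do not move let the fingers close. It gives the time, the measured TCP pose, the force, the opening and the grip force at its end, in the units of the state.
- ctrl.get_state(): the state, without advancing time (a new reading comes with each control period).
- ctrl.read_camera(name): name is "side" or "top"; returns a dict with "img" (480x640x3 uint8, red, green, blue), "fx", "fy", "cx", "cy" (pixels), "k1" (the pictures are not rectified: a ray, as slopes to the right and down, at radius r is drawn at 1 + k1 r^2 times it, then the intrinsics apply), "R" (3x3) and "t" (3): a world point X has camera coordinates R X + t. Camera axes: x right, y down, z forward; pixel columns grow to the right and rows downward; lengths in m; the calibration is good to about 2 mm. A picture is of the moment at which its call begins. There is no depth.
- ctrl.sign_off(): hands the job in; it is judged then, once.
The state is a dict: "time": time; "qpos": joint angles; "dq": joint speeds; "joint_efforts": joint torques, N m; "eef_pos": TCP position; "tcp_rot": TCP orientation; "contact_force": force on the tool from outside, world axes, zero at the start; "wrist_torque": the same for the moment, N m; "opening": opening from 0.0 (shut) to 1.0 (fully open); "finger_force": force on a finger pad.
Only numpy, scipy, OpenCV 4.12 (cv2) and the standard library are available. Lean on these libraries where they do the work, as an engineer would, in place of code of your own. Each camera call takes 0.05 s, during which the arm holds its last target. There are 200 camera calls.

## Working session

There is one attempt and no reset: what is moved stays moved. The work goes in short steps, Python scripts to look and compute and a tool call to move; the robot and the scene stay as the last step left them, time stands still between calls to the robot, and variables do not carry over. Pictures are saved under pics/ and viewed, at most 10 in all, crops included, and the job is handed in when it is done.

Besides the shell and the picture viewer there is one more tool, called after "Call:" as name(argument=value, ...) on one line, values as JSON. send_rows: Moves the arm, as the interface text tells. Its arguments: {"type":"object","properties":{"series":{"type":"array"},"force":{"type":"number"}},"required":["series"]}

```bash
mkdir -p pics; ls; python3 - <<'E'
from plant import ctrl
import cv2,numpy as np
s=ctrl.get_state(); print({k:np.round(v,3) for k,v in s.items()})
for n in("side","top"):
    c=ctrl.read_camera(n); cv2.imwrite(f"pics/{n}0.png",c["img"][:,:,::-1]); print(n,[c[k] for k in("fx","fy","cx","cy","k1","R","t")])
E
```

```text
pics
{'time': np.float64(0.0), 'qpos': array([-1.263,  0.287,  1.578, -0.   ,  1.279, -0.15 ]), 'dq': array([-0.   ,  0.001, -0.001, -0.001,  0.   , -0.   ]), 'joint_efforts': array([ 0.0000e+00, -4.0598e+01, -2.9263e+01, -0.0000e+00,  6.0000e-03,
        0.0000e+00]), 'eef_pos': array([ 0.298, -0.605,  0.23 ]), 'tcp_rot': array([ 0.974,  0.227, -0.   , -0.001]), 'contact_force': array([0.66 , 0.372, 0.192]), 'wrist_torque': array([0.004, 0.042, 0.012]), 'finger_force': np.float64(0.0), 'opening': np.float64(0.999)}
side [489.1033146862944, 489.1033146862944, 327.0955244897292, 239.25339369811337, -0.10523872041371271, array([[-0.69749878, -0.71615639, -0.02480854],
       [-0.3643501 ,  0.38424391, -0.84829572],
       [ 0.61704493, -0.58264624, -0.52894132]]), array([0.41975258, 0.2638798 , 0.82112918])]
top [601.4517734366136, 601.4517734366136, 320.1262826642684, 246.05453656743813, -0.1854412221884139, array([[-0.03613824, -0.99932785,  0.00615506],
       [-0.97678877,  0.03402058, -0.21148593],
       [ 0.21113438, -0.01365492, -0.97736166]]), array([0.07072482, 0.56064935, 1.19085841])]
```

View pics/side0.png

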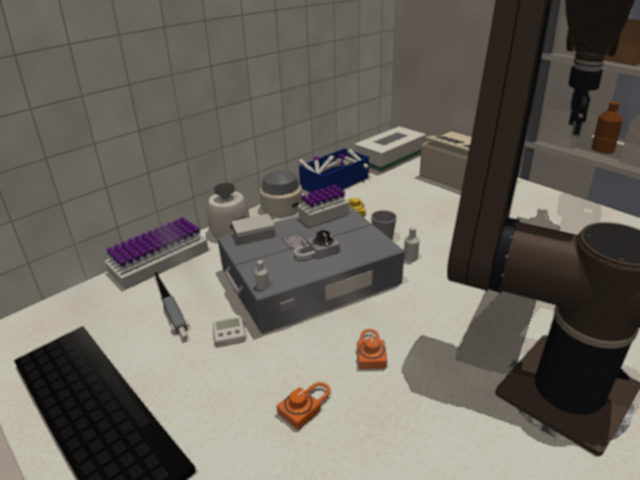

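View pics/top0.png

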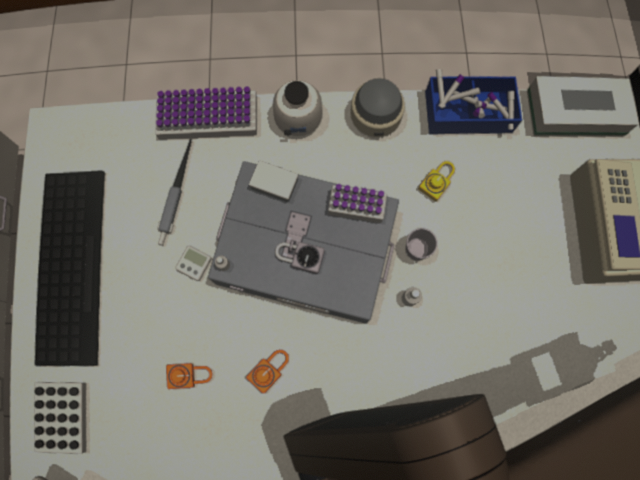

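The top view shows a steel, black-dialled lock on the box at (307,257), which is (322,240) in the side view. It could be confused with the orange locks at top (180,375) and (267,372) and the yellow one at (437,182). The steel one on the staple fits the description, so I'll check it in a close crop.

```bash
python3 - <<'E'
import cv2,numpy as np
t=cv2.imread("pics/top0.png")[200:300,255:345]; s=cv2.imread("pics/side0.png")[215:275,280:350]
t=cv2.resize(t,None,fx=6,fy=6,interpolation=cv2.INTER_CUBIC)[:600]; s=cv2.resize(s,None,fx=3.5,fy=3.5,interpolation=cv2.INTER_CUBIC)
o=np.zeros((600,800,3),np.uint8); o[:t.shape[0],:t.shape[1]]=t; o[:s.shape[0],545:545+s.shape[1]]=s
cv2.imwrite("pics/crop0.png",o)
E
cat > h.py <<'E'
import numpy as np,cv2
from plant import ctrl
from scipy.optimize import brentq
def ray(c,u,v):
    p=np.array([(u-c["cx"])/c["fx"],(v-c["cy"])/c["fy"]]); rd=np.hypot(*p)
    r=brentq(lambda r:r*(1+c["k1"]*r*r)-rd,0,1.2) if rd>0 else 0
    p=p*(r/rd if rd>0 else 1)
    d=c["R"].T@np.array([*p,1.]); return -c["R"].T@c["t"],d/np.linalg.norm(d)
def atz(c,u,v,z):
    o,d=ray(c,u,v); return o+d*(z-o[2])/d[2]
def tri(cs,ps):
    A=np.zeros((3,3));b=np.zeros(3)
    for c,p in zip(cs,ps):
        o,d=ray(c,*p);P=np.eye(3)-np.outer(d,d);A+=P;b+=P@o
    x=np.linalg.solve(A,b)
    return x,[np.linalg.norm(np.cross(x-ray(c,*p)[0],ray(c,*p)[1])) for c,p in zip(cs,ps)]
def proj(c,X):
    q=c["R"]@np.asarray(X)+c["t"];p=q[:2]/q[2];p=p*(1+c["k1"]*(p@p))
    return np.array([c["fx"]*p[0]+c["cx"],c["fy"]*p[1]+c["cy"]])
E
```

```text
(no output)
```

View pics/crop0.png

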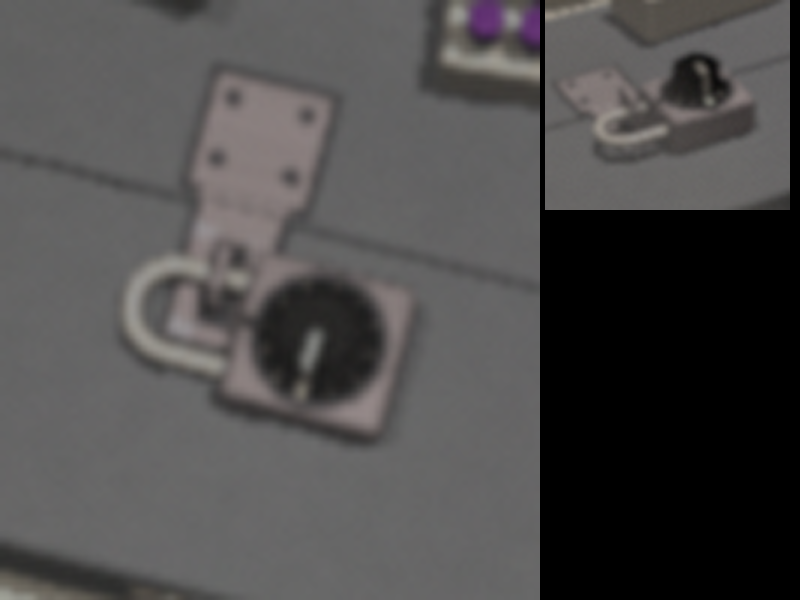

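```bash
cat >> h.py <<'E'
def T(pose,P):
    x,y,th,z=pose; c,s=np.cos(th),np.sin(th); P=np.atleast_2d(P)
    return np.c_[x+c*P[:,0]-s*P[:,1],y+s*P[:,0]+c*P[:,1],z+P[:,2]]
def draw(img,c,pts,k,off,col,closed=True):
    q=np.array([(proj(c,p)-off+.5)*k for p in pts]).astype(int); cv2.polylines(img,[q],closed,col,1,cv2.LINE_AA)
def circ(r,z,n=40):
    a=np.linspace(0,2*np.pi,n); return np.c_[r*np.cos(a),r*np.sin(a),0*a+z]
E
cat > ov.py <<'E'
from h import *
def overlay(cs,box,lock,name,w=(( 205,150,200,180),(212,180,200,130)),k=2):
    outs=[]
    for c,(u,v,W,H) in zip(cs,w):
        g=np.ascontiguousarray(c["img"][v:v+H,u:u+W,::-1]); g=cv2.resize(g,None,fx=k,fy=k,interpolation=cv2.INTER_CUBIC)
        o=np.array([u,v]); R=lambda a,b,z,y0=0:np.array([[-a,-b+y0,z],[a,-b+y0,z],[a,b+y0,z],[-a,b+y0,z]])
        if box is not None:
            draw(g,c,T(box,R(.13,.17,.09)),k,o,(0,255,0)); draw(g,c,T(box,[[0,-.17,.09],[0,.17,.09]]),k,o,(0,255,0))
            draw(g,c,T(box,np.array([[-.034,.02,.09],[-.034,.02,.1155],[-.016,.02,.1155],[-.016,.02,.09]])),k,o,(255,255,0))
        if lock is not None:
            draw(g,c,T(lock,R(.026,.028,.024)),k,o,(0,0,255)); draw(g,c,T(lock,circ(.0205,.0275)),k,o,(0,255,255)); draw(g,c,T(lock,circ(.014,.0435)),k,o,(255,0,255))
        outs.append(g)
    H=max(a.shape[0] for a in outs); cv2.imwrite(name,np.hstack([np.pad(a,((0,H-a.shape[0]),(0,0),(0,0))) for a in outs]))
E
python3 - <<'E'
from h import *; from ov import overlay
from scipy.optimize import least_squares
cs=[ctrl.read_camera(n) for n in("side","top")]; s,t=cs
pts=[(t,(243,163),(.13,.17)),(t,(398,204),(.13,-.17)),(t,(212,285),(-.13,.17)),(t,(366,319),(-.13,-.17))]
f=lambda p:np.concatenate([proj(c,T((p[0],p[1],p[2],0),[[*b,.09]])[0])-u for c,u,b in pts])
r=least_squares(f,[.6,.1,-.2]); print(r.x,np.round(r.fun,1))
b=(*r.x,0.)
print("knobtop tri",tri(cs,[(323.5,234),(308,255.5)]))
d=atz(t,308,256.7,.1175); print(d)
lock=(d[0],d[1],r.x[2],.09); print("box y of lock", T((0,0,-r.x[2],0),[[d[0]-b[0],d[1]-b[1],0]]))
overlay([t,s],b,lock,"pics/ov1.png")
E
```

```text
[ 0.56765925  0.08284951 -0.28066769] [-1.6  0.4  1.5 -2.8 -5.3 -2.8  5.3  4.5]
knobtop tri (array([0.52948469, 0.07623671, 0.13124494]), [np.float64(0.00018761124418232742), np.float64(0.00018761124418224017)])
[0.52968079 0.07628889 0.1175    ]
box y of lock [[-0.03467511 -0.01682384  0.        ]]
```

View pics/ov1.png

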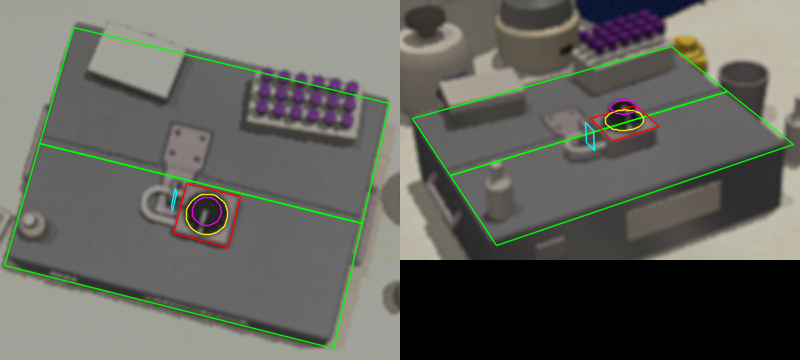

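The overlay shows the box fit is a few pixels off: the front edge sits too low at (335,345) in the overlay, and the lid line is off too. I'll refine it by snapping to edges.

```bash
cat > fit.py <<'E'
from h import *; from ov import overlay
from scipy.optimize import least_squares
from scipy.ndimage import map_coordinates
def fitbox(cs,p0,span=(9,7,5,4,3,3)):
    E=[((.13,-.17),(.13,.17)),((-.13,-.17),(-.13,.17)),((-.13,.17),(.13,.17)),((-.13,-.17),(.13,-.17)),((0,-.17),(0,.17))]
    p=np.array(p0)
    for w in span:
        obs=[]
        for ci,c in enumerate(cs):
            g=cv2.GaussianBlur(c["img"].mean(2),(0,0),.8)
            for a,b in E:
                for s in np.linspace(.04,.96,40):
                    P=np.array([*(np.array(a)*(1-s)+np.array(b)*s),.09]); D=np.array([*(np.array(b)-a),0])*.01
                    q,q2=[proj(c,T((*p,0),[x])[0]) for x in(P,P+D)]; t=(q2-q)/np.linalg.norm(q2-q); n=np.array([-t[1],t[0]])
                    k=np.arange(-w,w+.01,.25); l=q+k[:,None]*n
                    v=map_coordinates(g,[l[:,1],l[:,0]],order=1)
                    gr=np.abs(np.gradient(v)) if a[0]!=0 or b[0]!=0 else np.maximum(-(v-.5*np.roll(v,8)-.5*np.roll(v,-8)),0)
                    gr[:9]=0;gr[-9:]=0
                    i=gr.argmax()
                    if gr[i]>1: obs.append((ci,P,q+k[i]*n,n))
        def f(x): return [(proj(cs[ci],T((*x,0),[P])[0])-m)@n for ci,P,m,n in obs]
        r=least_squares(f,p,loss="soft_l1",f_scale=.5); p=r.x
    res=np.array(f(p)); return p,[(round(np.median(np.abs(res[[o[0]==i for o in obs]])),2),sum(o[0]==i for o in obs)) for i in range(len(cs))]
E
python3 - <<'E'
from fit import *
s,t=[ctrl.read_camera(n) for n in("side","top")]
p0=[.575,.083,-.24]
for cs in([t],[s],[s,t]): p,e=fitbox(cs,p0); print(np.round(p,4),e)
d=atz(t,308,256.7,.1175); b=(*p,0.)
print("lock in box", T((0,0,-p[2],0),[[d[0]-p[0],d[1]-p[1],0]]),"staple",T(b,[[-.025,.02,.102]]))
overlay([t,s],b,(d[0],d[1],p[2],.09),"pics/ov2.png")
E
```

```text
[ 0.5761  0.0827 -0.2875] [(np.float64(0.47), 189)]
[ 0.575   0.0828 -0.2901] [(np.float64(0.28), 195)]
[ 0.5758  0.0828 -0.2877] [(np.float64(0.5), 192), (np.float64(0.5), 189)]
lock in box [[-0.04243242 -0.01931272  0.        ]] staple [[0.55755293 0.10903828 0.102     ]]
```

View pics/ov2.png

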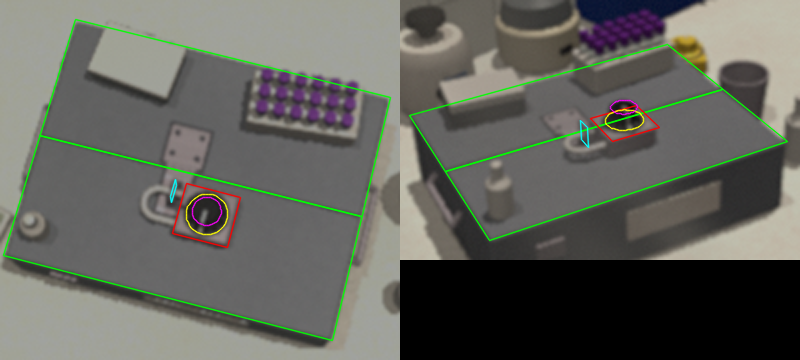

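The fit now agrees in both views: the box is at (0.576, 0.083) with yaw -0.288. The lock is at box (-42,-19) mm, so the staple stands at about lock y 39 mm, and the knob top triangulates to z 0.131, near the expected 0.1335. The dial line reads about +90° (3 clicks). I'll move above the lock.

Call:
send_rows(series=[[[3.6, -3.6, 0, 0, 0, 0, 1], [3.6, -3.6, 0, 0, 0, 0, 1], [3.6, -3.6, 0, 0, 0, 0, 1], [3.6, -3.6, 0, 0, 0, 0, 1], [3.6, -3.6, 0, 0, 0, 0, 1], [3.6, -3.6, 0, 0, 0, 0, 1], [3.6, -3.6, 0, 0, 0, 0, 1], [3.6, -3.6, 0, 0, 0, 0, 1], [3.6, -3.6, 0, 0, 0, 0, 1], [3.6, -3.6, 0, 0, 0, 0, 1]]], force=40)

```text
time: 1.55
eef_pos: [0.4625, -0.1218, 0.2317]
tcp_rot: [0.974, 0.227, 0.0, 0.0]
contact_force: [0.5, -1.0, 0.2]
opening: 0.999
finger_force: 0.0
```

Call:
send_rows(series=[[[3.6, -3.6, 0, 0, 0, 0, 1], [3.6, -3.6, 0, 0, 0, 0, 1], [3.6, -3.6, 0, 0, 0, 0, 1], [3.6, -3.6, 0, 0, 0, 0, 1], [0, 0, 0, 0, 0, -0.18, 1], [0, 0, 0, 0, 0, -0.18, 1], [0, 0, 0, 0, 0, -0.18, 1], [0, 0, 0, 0, 0, -0.18, 1], [0, 0, 0, 0, 0, -0.18, 1], [0, 0, 0, 0, 0, -0.18, 1]]])

```text
time: 2.8
eef_pos: [0.5276, 0.0694, 0.2314]
tcp_rot: [0.717, 0.697, 0.0, 0.0]
contact_force: [0.2, -0.6, -0.2]
opening: 1.0
finger_force: 0.0
```

Call:
send_rows(series=[[[0, 0, 0, 0, 0, -0.18, 1], [0, 0, 0, 0, 0, -0.18, 1], [0, 0, 0, 0, 0, -0.18, 1], [0, 0, 0, 0, 0, -0.18, 1], [0, 0, 0, 0, 0, -0.18, 1], [0, 0, 0, 0, 0, -0.18, 1], [0, 0, 0, 0, 0, -0.18, 1], [0, 0, 0, 0, 0, 0, 1]]])

```text
time: 3.8
eef_pos: [0.5277, 0.0694, 0.2314]
tcp_rot: [0.172, 0.985, 0.0, 0.0]
contact_force: [0.6, 0.0, 0.4]
opening: 0.999
finger_force: 0.0
```

```bash
cat > rel.py <<'E'
from h import *
import sys
from scipy.spatial.transform import Rotation as Ro
def rel(box_xy=None,z=None,world=None,phi=None,b=(.5758,.0828,-.2877,0.)):
    s=ctrl.get_state(); R=Ro.from_quat(s["tcp_rot"]); p=s["eef_pos"]
    tgt=np.array(world) if world is not None else np.array([*T(b,[[*box_xy,0]])[0][:2],z])
    M=R.as_matrix(); ph=np.arctan2(M[1,0],M[0,0])
    want=Ro.from_euler("z",phi)*Ro.from_quat([1,0,0,0])
    print("t",round(s["time"],2),"tcp",np.round(p,4),"phi",round(ph,3),"shift cm",np.round(100*M.T@(tgt-p),2),"rot",np.round((R.inv()*want).as_rotvec(),3),"q",np.round(s["qpos"],2),"F",np.round(s["contact_force"],1),"open",round(float(s["opening"]),3),"ff",round(float(s["finger_force"]),1),
     "tcp in box",np.round(1000*T((0,0,-b[2],0),[[p[0]-b[0],p[1]-b[1],0]])[0][:2],1))
E
python3 -c "
from rel import *
rel(world=(.5297,.0763,.121),phi=2.854)"
```

```text
t 3.8 tcp [0.5277 0.0694 0.2314] phi 2.796 shift cm [ 0.04  0.72 11.04] rot [ 0.     0.    -0.058] q [-0.06 -0.03  1.93  0.    1.25 -1.28] F [0.6 0.  0.4] open 0.999 ff 0.0 tcp in box [-42.3 -26.5]
```

Call:
send_rows(series=[[[0.04, 0.72, 3, 0, 0, -0.058, 1], [0, 0, 3, 0, 0, 0, 1], [0, 0, 3, 0, 0, 0, 1], [0, 0, 2, 0, 0, 0, 1], [0, 0, 0, 0, 0, 0, -1], [0, 0, 0, 0, 0, 0, -1], [0, 0, 0, 0, 0, 0, -1], [0, 0, 0, 0, 0, 0, -1], [0, 0, 0, 0, 0, 0, -1], [0, 0, 0, 0, 0, 0, -1]]], force=30)

```text
time: 5.05
eef_pos: [0.5308, 0.0764, 0.123]
tcp_rot: [0.143, 0.99, 0.0, 0.001]
contact_force: [-0.7, 0.1, 5.8]
opening: 0.311
finger_force: 29.7
```

```bash
python3 - <<'E'
from rel import *
rel(world=(.5297,.0763,.121),phi=2.854-1.57)
o=[]
for n,(u,v,W,H) in(("top",(270,215,80,90)),("side",(280,200,80,90))):
    g=ctrl.read_camera(n)["img"][v:v+H,u:u+W,::-1]; o.append(cv2.resize(g,None,fx=5,fy=5,interpolation=cv2.INTER_CUBIC))
cv2.imwrite("pics/g1.png",np.hstack(o))
E
```

```text
t 5.05 tcp [0.5308 0.0764 0.123 ] phi 2.856 shift cm [ 0.1  -0.04  0.2 ] rot [3.000e-03 1.000e-03 1.572e+00] q [-0.05  0.1   2.01  0.    1.03 -1.33] F [-0.7  0.1  5.8] open 0.311 ff 29.7 tcp in box [-41.3 -18.9]
```

View pics/g1.png

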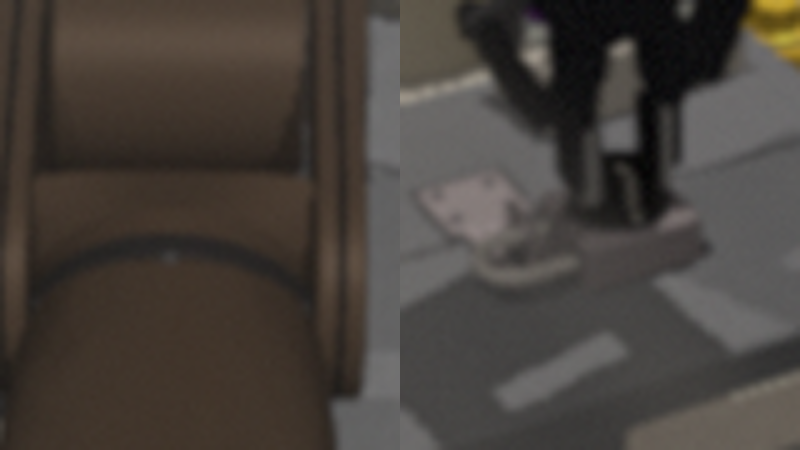

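In the side view the pads hold the knob at (620,185). There is a slight 6 N touch on the skirt, so I'll ease up 1 mm and turn clockwise.

Call:
send_rows(series=[[[0, 0, -0.15, 0, 0, 0, -1], [0, 0, 0, 0, 0, 0.1, -1], [0, 0, 0, 0, 0, 0.1, -1], [0, 0, 0, 0, 0, 0.1, -1], [0, 0, 0, 0, 0, 0.1, -1], [0, 0, 0, 0, 0, 0.1, -1], [0, 0, 0, 0, 0, 0.1, -1]]])

```text
time: 6.02
eef_pos: [0.5302, 0.0769, 0.1231]
tcp_rot: [0.43, 0.903, 0.001, 0.0]
contact_force: [1.3, 3.0, 1.1]
opening: 0.313
finger_force: 29.8
```

Call:
send_rows(series=[[[0, 0, 0, 0, 0, 0.1, -1], [0, 0, 0, 0, 0, 0.1, -1], [0, 0, 0, 0, 0, 0.1, -1], [0, 0, 0, 0, 0, 0.1, -1], [0, 0, 0, 0, 0, 0.1, -1], [0, 0, 0, 0, 0, 0.1, -1], [0, 0, 0, 0, 0, 0.1, -1], [0, 0, 0, 0, 0, 0.1, -1], [0, 0, 0, 0, 0, 0.1, -1], [0, 0, 0, 0, 0, 0.07, -1]]])

```text
time: 7.28
eef_pos: [0.5303, 0.0764, 0.1231]
tcp_rot: [0.801, 0.598, 0.001, 0.0]
contact_force: [0.9, 1.4, 1.5]
opening: 0.305
finger_force: 29.8
```

```bash
python3 -c "
from rel import *
rel(world=(.5297,.0763,.121),phi=2.854-1.57); print(ctrl.get_state()['wrist_torque'])"
```

```text
t 7.28 tcp [0.5303 0.0764 0.1231] phi 1.283 shift cm [-0.03 -0.06  0.21] rot [ 0.002 -0.001 -0.001] q [-0.05  0.1   2.01  0.    1.04  0.24] F [0.9 1.4 1.5] open 0.305 ff 29.8 tcp in box [-41.8 -19. ]
[ 2.05353928e-01 -3.57704565e-01 -2.02792097e-04]
```

Call:
send_rows(series=[[[0, 0, 0, 0, 0, 0, 1], [0, 0, 0, 0, 0, 0, 1], [0, 0, 0, 0, 0, 0, 1], [0, 0, -4, 0, 0, 0, 1], [0, 0, -5, 0, 0, 0, 1], [-6, 0, 0, 0, 0, 0, 1], [-6, 0, 0, 0, 0, 0, 1], [-6, 0, 0, 0, 0, 0, 1], [-2, 0, 0, 0, 0, 0, 1]]])

```text
time: 8.4
eef_pos: [0.4725, -0.1182, 0.2129]
tcp_rot: [0.801, 0.598, -0.0, 0.0]
contact_force: [0.0, -0.0, -0.6]
opening: 1.001
finger_force: 0.0
```

```bash
python3 - <<'E'
from rel import *
rel(world=(.5297,.0763,.121),phi=2.854-1.57)
o=[]
for n,(u,v,W,H) in(("top",(270,220,70,75)),("side",(285,205,64,75))):
    g=ctrl.read_camera(n)["img"]; cv2.imwrite(f"pics/{n}1.png",g[:,:,::-1]); g=g[v:v+H,u:u+W,::-1]; o.append(cv2.resize(g,None,fx=6,fy=6,interpolation=cv2.INTER_CUBIC))
cv2.imwrite("pics/g2.png",np.hstack(o)[:,:800])
E
```

```text
t 8.4 tcp [ 0.4725 -0.1182  0.2129] phi 1.283 shift cm [20.28 -0.04  9.18] rot [ 0.     0.001 -0.001] q [-0.45 -0.12  2.05 -0.    1.22 -0.17] F [ 0.  -0.  -0.6] open 1.001 ff 0.0 tcp in box [ -42.  -222.1]
```

View pics/g2.png

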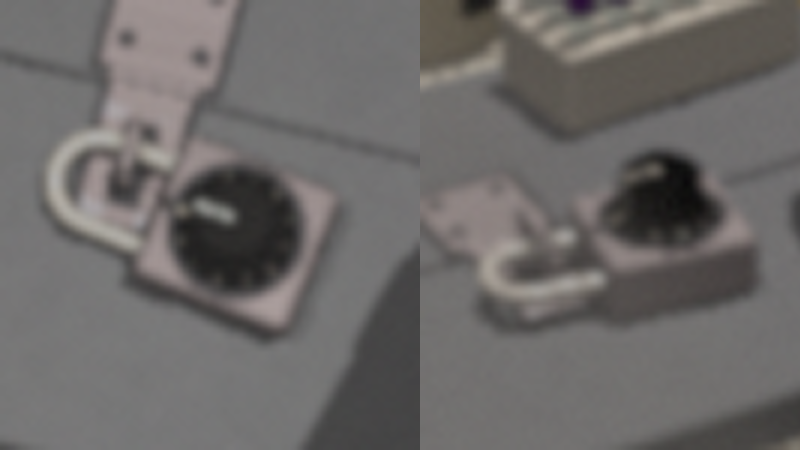

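The line now points at about (-40,-12) px, which is along the lock's y axis to the index at (175,212). The lock has yawed about -0.1 rad within the staple's play. The dial is at 0, so I'll work out the case grasp.

```bash
python3 - <<'E'
from rel import *
t=ctrl.read_camera("top"); d=atz(t,309.4,257.6,.1175); b=(.5758,.0828,-.2877)
print(T((0,0,-b[2],0),[[d[0]-b[0],d[1]-b[1],0]])*1000)
for y in(-.020,): rel(box_xy=(-.0405,y),z=.0925,phi=1.283)
E
```

```text
[[-43.4361767  -22.46174175   0.        ]]
t 8.55 tcp [ 0.4732 -0.1163  0.2128] phi 1.284 shift cm [20.    0.15 12.03] rot [-0.    -0.     0.001] q [-0.45 -0.12  2.05  0.    1.22 -0.16] F [ 0.4 -0.   0.4] open 0.998 ff 0.0 tcp in box [ -41.9 -220. ]
```

Call:
send_rows(series=[[[6, 0.15, 0, 0, 0, 0, 1], [6, 0, 0, 0, 0, 0, 1], [6, 0, 0, 0, 0, 0, 1], [1.8, 0, 4, 0, 0, 0, 1], [0, 0, 4, 0, 0, 0, 1], [0, 0, 2, 0, 0, 0, 1], [0, 0, 1.5, 0, 0, 0, 1], [0, 0, 0.5, 0, 0, 0, 1], [0, 0, 0, 0, 0, 0, 1]]])

```text
time: 9.68
eef_pos: [0.531, 0.0742, 0.0932]
tcp_rot: [0.8, 0.6, 0.0, 0.0]
contact_force: [-0.6, -0.6, 0.8]
opening: 0.998
finger_force: 0.0
```

Call:
send_rows(series=[[[0, 0, 0, 0, 0, 0, -1], [0, 0, 0, 0, 0, 0, -1], [0, 0, 0, 0, 0, 0, -1], [0, 0, 0, 0, 0, 0, -1], [0, 0, 0, 0, 0, 0, -1], [0, 0, 0, 0, 0, 0, -1]]], force=60)

```text
time: 10.42
eef_pos: [0.5316, 0.0739, 0.0945]
tcp_rot: [0.8, 0.599, 0.001, 0.001]
contact_force: [-1.3, 0.2, 6.1]
opening: 0.605
finger_force: 61.0
```

```bash
python3 - <<'E'
from rel import *
rel(box_xy=(-.0405,-.022),z=.0925,phi=1.283)
E
```

```text
t 10.43 tcp [0.5316 0.0739 0.0945] phi 1.286 shift cm [-0.09 -0.06  0.2 ] rot [ 0.002 -0.001  0.003] q [-0.05  0.14  2.02  0.    0.98  0.23] F [-1.3  0.2  6.1] open 0.605 ff 61.0 tcp in box [-39.9 -21.1]
```

Call:
send_rows(series=[[[0, 0, -0.3, 0, 0, 0, -1], [-0.3, 0, 0, 0, 0, 0, -1], [-0.3, 0, 0, 0, 0, 0, -1], [-0.3, 0, 0, 0, 0, 0, -1], [-0.3, 0, 0, 0, 0, 0, -1], [-0.3, 0, 0, 0, 0, 0, -1], [-0.3, 0, 0, 0, 0, 0, -1]]])

```text
time: 11.3
eef_pos: [0.5256, 0.0569, 0.0958]
tcp_rot: [0.8, 0.599, 0.0, -0.0]
contact_force: [-0.0, 3.1, -3.3]
opening: 0.602
finger_force: 60.6
```

Call:
send_rows(series=[[[-0.3, 0, 0, 0, 0, 0, -1], [-0.3, 0, 0, 0, 0, 0, -1], [-0.3, 0, 0, 0, 0, 0, -1], [-0.3, 0, 0, 0, 0, 0, -1], [-0.2, 0, 0, 0, 0, 0, -1]]])

```text
time: 11.92
eef_pos: [0.5215, 0.0431, 0.0958]
tcp_rot: [0.8, 0.6, -0.0, -0.0]
contact_force: [-0.4, 2.4, -3.5]
opening: 0.605
finger_force: 60.5
```

```bash
python3 - <<'E'
from rel import *
rel(box_xy=(-.0405,-.060),z=.0955,phi=1.283)
E
```

```text
t 11.93 tcp [0.5215 0.0431 0.0958] phi 1.286 shift cm [-0.65  0.03  0.03] rot [-0.    -0.     0.003] q [-0.11  0.11  2.05  0.    0.98  0.17] F [-0.4  2.4 -3.5] open 0.605 ff 60.5 tcp in box [-40.8 -53.5]
```

Call:
send_rows(series=[[[-0.2, 0, 0, 0, 0, 0, -1], [-0.2, 0, 0, 0, 0, 0, -1], [0, 0, 0, 0, 0, 0, -1]]])

```text
time: 12.3
eef_pos: [0.5204, 0.0391, 0.0958]
tcp_rot: [0.8, 0.599, -0.0, 0.0]
contact_force: [-0.8, 2.7, -4.0]
opening: 0.605
finger_force: 60.6
```

Call:
send_rows(series=[[[-0.2, 0, 0, 0, 0, 0, -1], [0, 0, 0, 0, 0, 0, -1]]])

```text
time: 12.55
eef_pos: [0.5201, 0.038, 0.0958]
tcp_rot: [0.8, 0.599, 0.001, -0.0]
contact_force: [0.6, 4.9, -4.4]
opening: 0.609
finger_force: 60.6
```

Call:
send_rows(series=[[[-0.2, 0, 0, 0, 0, 0, -1], [0, 0, 0, 0, 0, 0, -1]]])

```text
time: 12.8
eef_pos: [0.5199, 0.0377, 0.0959]
tcp_rot: [0.801, 0.599, 0.002, -0.001]
contact_force: [3.2, 10.2, -3.3]
opening: 0.607
finger_force: 60.7
```

The pull ran at a steady 2.5 N of friction and then rose at the stop, so the shackle is open. The staple now stands at lock y ≈ 79, so I need to go 44 mm forward to reach y 35.

```bash
python3 - <<'E'
from rel import *
rel(box_xy=(-.040,-.0593+.044),z=.0955,phi=1.283)
E
```

```text
t 12.8 tcp [0.5199 0.0377 0.0959] phi 1.285 shift cm [4.38 0.09 0.07] rot [ 0.    -0.005  0.002] q [-0.12  0.11  2.06  0.01  0.98  0.16] F [ 3.2 10.2 -3.3] open 0.607 ff 60.7 tcp in box [-40.8 -59.1]
```

Call:
send_rows(series=[[[0.5, 0, 0, 0, 0, 0, -1], [0.5, 0, 0, 0, 0, 0, -1], [0.5, 0, 0, 0, 0, 0, -1], [0.5, 0, 0, 0, 0, 0, -1], [0.5, 0, 0, 0, 0, 0, -1], [0.5, 0, 0, 0, 0, 0, -1], [0.5, 0, 0, 0, 0, 0, -1], [0.5, 0, 0, 0, 0, 0, -1], [0.4, 0, 0, 0, 0, 0, -1], [0, 0, 0, 0, 0, 0, -1]]])

```text
time: 14.05
eef_pos: [0.5323, 0.0781, 0.0961]
tcp_rot: [0.8, 0.6, 0.001, 0.0]
contact_force: [0.0, 0.4, -2.9]
opening: 0.607
finger_force: 61.7
```

```bash
python3 - <<'E'
from rel import *
rel(box_xy=(-.040,-.0591+.044),z=.0955,phi=1.283)
t=ctrl.read_camera("side")["img"]
g=t[195:285,270:370,::-1]; cv2.imwrite("pics/g3.png",cv2.resize(g,None,fx=6,fy=6,interpolation=cv2.INTER_CUBIC))
E
```

```text
t 14.05 tcp [0.5323 0.0781 0.0961] phi 1.286 shift cm [0.18 0.04 0.06] rot [ 0.001 -0.     0.003] q [-0.04  0.14  2.01  0.    0.98  0.24] F [ 0.   0.4 -2.9] open 0.607 ff 61.7 tcp in box [-40.4 -16.9]
```

View pics/g3.png

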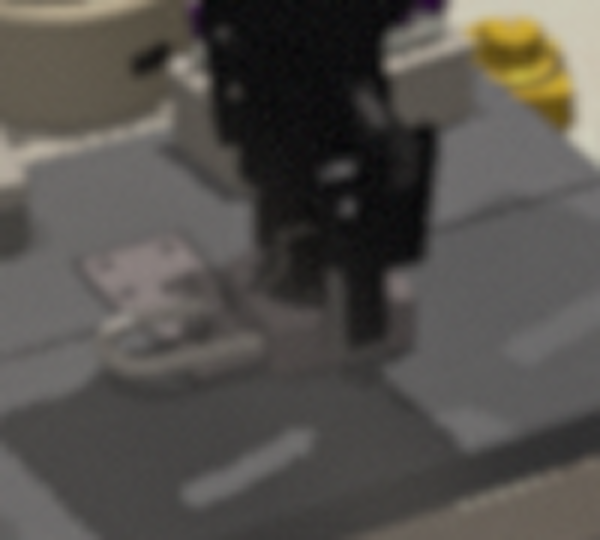

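The side view shows the shackle bow at (110,340) drawn well out and the case gripped off the deck, with 3 N of weight carried. I'll go forward the last 1.8 mm and lift gently.

Call:
send_rows(series=[[[0.18, 0, 0, 0, 0, 0, -1], [0, 0, -0.3, 0, 0, 0, -1], [0, 0, -0.3, 0, 0, 0, -1], [0, 0, 0, 0, 0, 0, -1]]])

```text
time: 14.6
eef_pos: [0.5324, 0.0798, 0.1019]
tcp_rot: [0.8, 0.599, 0.001, -0.0]
contact_force: [1.8, 1.2, -4.1]
opening: 0.608
finger_force: 61.5
```

Call:
send_rows(series=[[[0, 0, -0.3, 0, 0, 0, -1], [0, 0, -0.3, 0, 0, 0, -1], [0, 0, -0.3, 0, 0, 0, -1], [0, 0, 0, 0, 0, 0, -1]]])

```text
time: 15.1
eef_pos: [0.533, 0.0793, 0.1119]
tcp_rot: [0.8, 0.6, 0.001, 0.001]
contact_force: [1.0, -0.1, -2.6]
opening: 0.609
finger_force: 62.8
```

Risen 16 mm with only the lock's weight on the wrist, so the leg is past the staple's top bar. I'll continue up.

Call:
send_rows(series=[[[0, 0, -1, 0, 0, 0, -1], [0, 0, -1, 0, 0, 0, -1], [0, 0, -1, 0, 0, 0, -1], [0, 0, -1.5, 0, 0, 0, -1], [0, 0, -1.5, 0, 0, 0, -1], [0, 0, -1.5, 0, 0, 0, -1], [0, 0, -1.5, 0, 0, 0, -1], [0, 0, -1.5, 0, 0, 0, -1], [0, 0, -1, 0, 0, 0, -1]]])

```text
time: 16.23
eef_pos: [0.5326, 0.0795, 0.2272]
tcp_rot: [0.8, 0.6, 0.0, 0.0]
contact_force: [0.9, -0.5, -3.6]
opening: 0.605
finger_force: 62.9
```

Call:
send_rows(series=[[[0, 0, 0, 0, 0, 0, -1], [0, 0, 0, 0, 0, 0, -1], [0, 0, 0, 0, 0, 0, -1], [0, 0, 0, 0, 0, 0, -1]]])

```text
time: 16.73
eef_pos: [0.532, 0.0795, 0.2252]
tcp_rot: [0.8, 0.6, -0.0, -0.0]
contact_force: [0.3, -0.5, -4.4]
opening: 0.61
finger_force: 62.9
```

```bash
python3 - <<'E'
from rel import *
rel(box_xy=(-.040,-.015),z=.22,phi=1.283)
t=ctrl.read_camera("side")["img"]
g=t[150:270,260:380,::-1]; cv2.imwrite("pics/g4.png",cv2.resize(g,None,fx=5,fy=5,interpolation=cv2.INTER_CUBIC))
E
```

```text
t 16.73 tcp [0.532  0.0795 0.2252] phi 1.286 shift cm [0.06 0.11 0.52] rot [-0.001  0.     0.003] q [-0.04 -0.01  1.92  0.    1.23  0.24] F [ 0.3 -0.5 -4.4] open 0.61 ff 62.9 tcp in box [-41.1 -15.6]
```

View pics/g4.png

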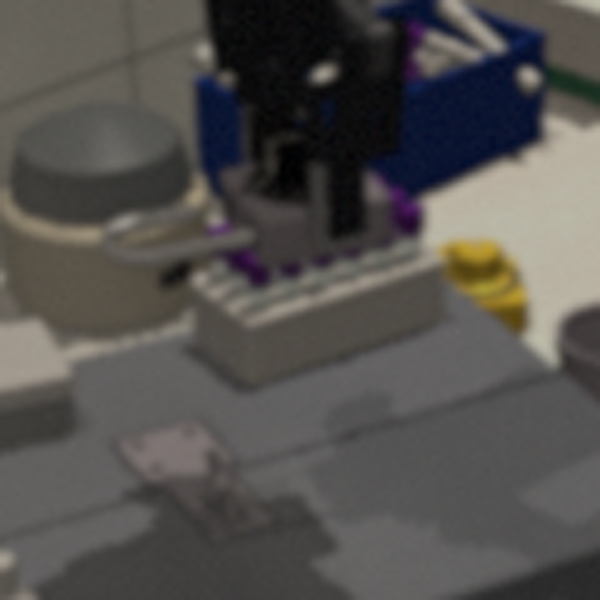

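The lock hangs level at (310,210) with its shackle open, the staple at (210,480) is free, and the underside is at about z 0.22 m against the 0.185 m needed. I'm handing in.

```bash
python3 -c "
from plant import ctrl
print(abs(ctrl.get_state()['dq']).max()); print(ctrl.sign_off())"
```

```text
0.0035172779148337453
the job is handed in; nothing more can be done
None
```

The padlock is off the staple and the job is handed in: the arm holds the lock still by its case, level and dial up, shackle open, about 13 cm above the box; no verdict came back.

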